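# Stop the plate shaker and let its sprung lid up by hand

### The arm

A 6-joint arm with a two-finger parallel gripper is mounted at the origin on a cart in front of the work surface, level with it; the furniture and walls round the work are solid. World frame = base frame: x ahead of the robot, y to its left, z up, the work surface at z = 0. Lengths are in m, angles in degrees, forces in N, time in s.
With the tool pointing down it reaches from about 0.375 to 0.9 m from the base axis. Payload 3.1 kg.
Tool frame: the origin (TCP) lies midway between the tips of the shut fingers; the grasp point (between the pads) lies 19 mm behind it (bot.hold_point_z is the distance from the TCP to the grasp point, in m); z points along the fingers, y is the line along which they close (so a half turn about z gives the same grasp; the last joint's range is limited). The gripper opens to 87 mm and grips with 3 to 60 N. Pads are 19 mm wide; open, the fingers measure 117 mm over their backs; the gripper's body (75 mm by 190 mm) begins 51 mm behind the grasp point.
Start: joints at [59.559, 30.224, 82.088, -0, 67.689, -10.227], TCP at [0.216, 0.586, 0.223] pointing down, gripper open.
Joint ranges: [-176.69, 176.69], [-43.24, 126.21], [12.49, 139.97], [-82, 262], [0, 151.66], [-163.58, 163.58]. Speed limits (degrees/s): [159.86, 159.86, 180, 180, 180, 180].

### API

Orientations are given as a 3x3 rotation matrix whose columns are the frame's x, y, z axes.
In Python, from rig import read_state, optics, order, bot gives the robot as it stands.
- The arm moves only by the tool drive_tool, never from a script. Its argument "steps" is a list of rows, each a list of 7 numbers: the finger opening in mm, from 0 to 87, then the shift along the tool's x, y, z normalised to -1 to 1, where 1 is 0.12 m, then the turn, a rotation vector about the tool's x, y, z normalised to -1 to 1, where 1 is 1.5 rad. In form: [[jaw, tx, ty, tz, ax, ay, az], ...]. A call has 1 to 8 rows; each row is the pose to reach, as a shift and turn from the pose commanded when the call began, along the tool's axes at that moment; what a row does not reach only later rows make up. A row lasts 1/10 s, in which the tool goes at most 50 mm and 8.59 degrees, less where a joint would pass 70% of its speed; a pose out of reach is approached as far as the arm can. A call with a number of a shift or a turn outside -1 to 1 is refused whole. A call with a gripper value outside its range is refused whole. The fingers move at their own pace and stop on an object; the grip force is fixed at half the most. Time passes only in rows, so rows that repeat a pose let the fingers close. It gives the time, the measured TCP pose, the force, the opening and the grip force at its end, in the units of the state.
- read_state(): the state, without advancing time (a new reading comes with each control period).
- optics.capture(name): name is "scene" or "top"; returns a dict with "color" (420x560x3 uint8, blue, green, red), "range_z" (420x560 float32, m along the optical axis (not along the pixel's ray), 0 where there is no reading), "fx", "fy", "cx", "cy" (pixels), "D" ([k1, k2, p1, p2, k3] as OpenCV has them; the pictures are not rectified), "rvec" (rotation vector, rad) and "tvec" (3), from world to camera coordinates, as OpenCV has them. Camera axes: x right, y down, z forward; pixel columns grow to the right and rows downward; lengths in m; the calibration is good to about 2 mm. A picture is of the moment at which its call begins.
- order.hand_in(): hands the job in; it is judged then, once.
The state is a dict: "time_s": time; "joint_positions": joint angles; "qvel": joint speeds; "tau": joint torques, N m; "position": TCP position; "tcp_rot": TCP orientation; "force": force on the tool from outside, world axes, zero at the start; "moment": the same for the moment, N m; "opening": opening from 0.0 (shut) to 1.0 (fully open); "grasp_force": force on a finger pad.
Only numpy, scipy, OpenCV 4.12 (cv2) and the standard library are available. Lean on these libraries where they do the work, as an engineer would, in place of code of your own. Each camera call takes 0.05 s, during which the arm holds its last target. There are 200 camera calls.

### The job

Stop the plate shaker and open it so that its plate can be taken out: turn the speed dial, the middle one of the three, back to its zero stop without disturbing the temperature and clock dials beside it, and only then press the lid release button, without forcing it. The lid is sprung: steady it with the hand as it comes up so that it does not bang against its stop. Leave it standing fully open, with the plate in its nest and the things round the shaker where they are.

Things in the scene. Friction and masses are not known exactly. Their poses are not given: they have to be found in the camera images.
- shaker: White microplate shaker fixed on the bench, 214 mm deep (its x), 216 wide (y), 86 high. Origin: centre of its underside; x points from front to hinge, y to its left. The front 60 mm is a flat control deck, top at z 86: three equal dials at x -78, y +78 (temperature), +38 (speed), -2 (clock) and a rectangular release button at x -72, y -64. Behind it the lid, its top at z 88, x -45 to 94.
- speed_dial (a joint): Speed dial: black fluted knob, 26 mm across (skirt 30), 22 mm above the deck. Neighbours 10 to 14 mm away on both sides (along y); free in front and behind (along x), deck and lid top 20 mm below the knob top. Rad; 0 = zero stop, grows clockwise seen from above to 4.71; starts 0.7 to 1.3. Friction 0.03 N m, stays where left. Zero means within about 0.1 rad of the stop.
- speed_dial_top (a point): Centre of the top of the speed dial, on its axis, 108 mm above the bench.
- temp_dial_pointer (a point): Rim point at the top of the temperature dial's white pointer line, 13 mm from the dial's axis (left of the speed dial, same shape); turns easily if touched.
- clock_dial_pointer (a point): Rim point at the top of the clock dial's white pointer line, 13 mm from the dial's axis (right of the speed dial, same shape); turns easily if touched.
- release_button (a joint): Release button, black, 22 mm (x) by 32 mm (y), flat top 12 mm above the deck, 10 mm above the lid top. Value in m, 0 = up, travel 0.006 down. Sprung: 3 N to start it, 6 N at the bottom. It draws back the latch tongue: the lid comes free 3 to 5 mm down, and must then rise at least 4 mm at its front edge before the button is let up, or the tongue catches it again. Over 40 N damages it.
- button_top (a point): Centre of the release button's top face, 98 mm above the bench with the button up; 27 mm in front of the lid's front edge.
- lid (a joint): White-framed lid with clear window, 212 mm wide, 10 thick, 0.35 kg, hinged at its rear edge. Rad; 0 = shut and latched, 1.15 = open against its stop, where its spring keeps it. The spring lifts with 1 to 2 N at the front edge: left alone it flies open in 0.2 s and bangs; it rests against a finger or hand held over it and follows it up (0.1 m/s is gentle). Let go 0.1 rad short, it bangs.
- lid_hinge (a point): Point on the lid's hinge axis at mid width, at shaker x 100, y 0, z 83 mm. The axis runs along the shaker's y.
- lid_lip (a point): Top edge of the lid's front end at mid width, 145 mm in front of the hinge axis and 5 mm above it when shut, level with the deck, so nothing to lift it by; swings up and back. The front frame bar is 34 mm deep, solid over the whole width: a good place for a finger. To shut it, push it right down with the button held, then let the button up.
- plate: White well plate, 85 x 128 x 15 mm, loose in its nest (four low corners, 2.5 mm play) on the platform under the lid. Origin: centre of its underside.
- rack: White tube rack, 68 x 118 x 54 mm, loose, left of the shaker. Origin: centre of its underside. Bystander.
- bottle: Round reagent bottle, 52 mm across, 107 mm high, loose, right of the shaker. Origin: centre of its underside. Bystander.

How it is judged:
By the outcome, as a careful person would: the job done as asked, in the order asked, and still so for the second after the job is handed in, with the robot touching nothing.
It also fails if it takes over 51 s, if anything falls off the work surface, if the arm or the gripper's body presses on something with over 40 N, if the wrist force passes 120 N, or if a joint passes its speed limit or range.

## Working session

There is one attempt and no reset: what is moved stays moved. The work goes in short steps, Python scripts to look and compute and a tool call to move; the robot and the scene stay as the last step left them, time stands still between calls to the robot, and variables do not carry over. Pictures are saved under pics/ and viewed, at most 13 in all, crops included, and the job is handed in when it is done.

Besides the shell and the picture viewer there is one more tool, called after ">>>" by a JSON object that holds its "op" and its "data". drive_tool: Moves the arm, as the interface text tells. Scaled input: -1 to 1 covers 0.12 m each way for a shift and 1.5 rad each way for a turn. Its arguments: {"type":"object","properties":{"steps":{"type":"array"}},"required":["steps"]}

```bash
mkdir -p pics; ls; python3 - <<'E'
from rig import read_state, optics, order, bot
import cv2,numpy as np
s=read_state();print(s['time_s'],s['position'],s['tcp_rot'],s['force'],s['opening'])
for n in('scene','top'):
    c=optics.capture(n);cv2.imwrite(f'pics/{n}0.png',c['color']);R=cv2.Rodrigues(np.array(c['rvec']))[0]
    print(n,c['fx'],c['D'],-R.T@np.array(c['tvec']).ravel(),R[2])
E
```

```text
pics
0.0 [0.21554804 0.58585314 0.22157438] [[-9.38427060e-01  3.45475749e-01 -1.07704204e-03]
 [ 3.45477251e-01  9.38425177e-01 -1.91237899e-03]
 [ 3.50042804e-04 -2.16672171e-03 -9.99997591e-01]] [-0.89048636 -1.16720973  0.04680822] 0.9956931862021609
scene 481.5445968990112 [-0.05723467  0.          0.          0.          0.        ] [-0.07255103 -0.6799593   0.54998657] [ 0.64175442  0.61003809 -0.46476316]
top 511.593936660125 [-0.06017136  0.          0.          0.          0.        ] [ 0.49699196 -0.0857514   1.21227225] [ 0.04992394  0.00251182 -0.99874986]
```

View pics/top0.png

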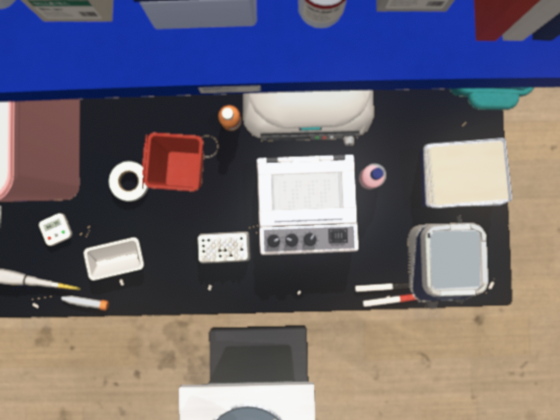

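View pics/scene0.png

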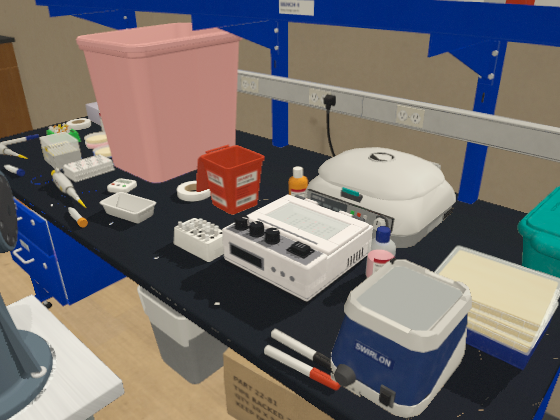

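The top view shows the shaker at about (308,205), with dials at about (274,240), (291,240) and (310,239) and the button at (340,236). In the scene view the dials are at about (240,222), (255,228) and (272,236), and the button at (300,250). Next I crop both for finer positions.

```bash
cat >h.py <<'E'
import cv2,numpy as np
from rig import read_state, optics, order, bot
class Cam:
    def __init__(s,n):
        c=optics.capture(n);s.c=c;s.im=c['color'];s.d=c['range_z']
        s.K=np.array([[c['fx'],0,c['cx']],[0,c['fy'],c['cy']],[0,0,1]]);s.D=np.array(c['D'],float)
        s.rv=np.array(c['rvec'],float);s.R=cv2.Rodrigues(s.rv)[0];s.t=np.array(c['tvec'],float).ravel();s.o=-s.R.T@s.t
    def ray(s,u,v):
        p=cv2.undistortPoints(np.array([[[u,v]]],float),s.K,s.D)[0,0]
        return s.R.T@np.array([p[0],p[1],1])
    def plane(s,u,v,z):
        r=s.ray(u,v);return s.o+r*(z-s.o[2])/r[2]
    def depth(s,u,v):
        return s.o+s.ray(u,v)*s.d[int(round(v)),int(round(u))]
    def proj(s,P):
        return cv2.projectPoints(np.array(P,float).reshape(-1,1,3),s.rv,s.t,s.K,s.D)[0][:,0]
def tri(a,ua,b,ub):
    r1=a.ray(*ua);r2=b.ray(*ub);A=np.c_[r1,-r2];k=np.linalg.lstsq(A,b.o-a.o,rcond=None)[0]
    p=a.o+k[0]*r1;q=b.o+k[1]*r2;return (p+q)/2,np.linalg.norm(p-q)
def crop(im,x0,y0,x1,y1,f,name):
    cv2.imwrite('pics/'+name,cv2.resize(im[y0:y1,x0:x1],None,fx=f,fy=f,interpolation=cv2.INTER_CUBIC))
E
python3 - <<'E'
from h import *
T=Cam('top');S=Cam('scene')
a=cv2.resize(T.im[148:258,250:365],None,fx=5,fy=5,interpolation=cv2.INTER_CUBIC)
cv2.imwrite('pics/t1.png',a)
crop(S.im,215,190,375,300,5,'s1.png')
for n,u,v in[('deck',300,229),('lidfront',300,217),('lidL',265,190),('lidR',350,185),('button',340,236),('d1',274,240),('d2',291,240),('d3',310,239),('bench',230,210),('shelf',300,75),('dome',310,110),('rack',222,247),('bottle',375,175)]:
    print(n,T.depth(u,v).round(4))
# white/shaker body contour by depth height
ys,xs=np.mgrid[140:265,245:368]
H=np.array([[T.depth(x,y)[2] for x in range(245,368)] for y in range(140,265)])
m=((H>.07)&(H<.12)).astype(np.uint8)
m=cv2.morphologyEx(m,cv2.MORPH_OPEN,np.ones((5,5)))
n,l,st,ce=cv2.connectedComponentsWithStats(m);k=1+st[1:,4].argmax();print(st[k])
c=cv2.findContours((l==k).astype(np.uint8),0,2)[0][0][:,0]+[245,140]
P=np.array([T.plane(*p,.087)[:2] for p in c],np.float32);print(cv2.minAreaRect(P))
E
```

```text
deck [ 0.514  -0.1332  0.0875]
lidfront [ 0.5403 -0.1339  0.0887]
lidL [ 0.6019 -0.0585  0.089 ]
lidR [ 0.6079 -0.246   0.0905]
button [ 0.4963 -0.2192  0.0995]
d1 [ 0.4915 -0.0756  0.108 ]
d2 [ 0.4905 -0.1123  0.1073]
d3 [ 0.4915 -0.1535  0.1047]
bench [ 0.565   0.0284 -0.0046]
shelf [ 0.7437 -0.125   0.4451]
dome [ 0.7668 -0.16    0.1336]
rack [0.4782 0.0442 0.0424]
bottle [ 0.6265 -0.2987  0.1081]
[  12   15  101   99 9199]
((0.569222092628479, -0.1501840054988861), (0.21220263838768005, 0.21484702825546265), 0.7273479104042053)
```

View pics/t1.png

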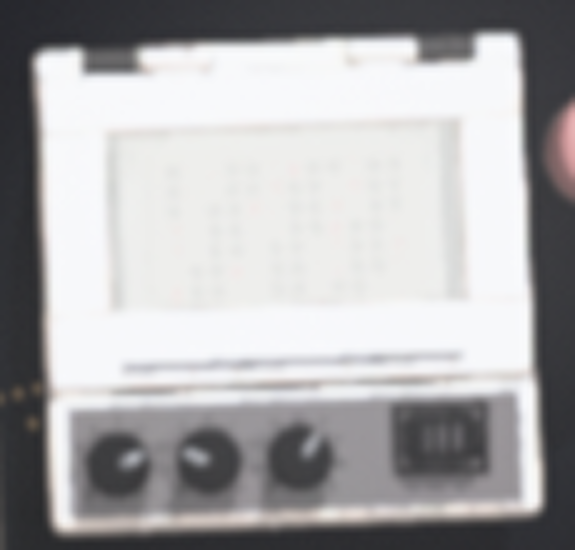

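View pics/s1.png

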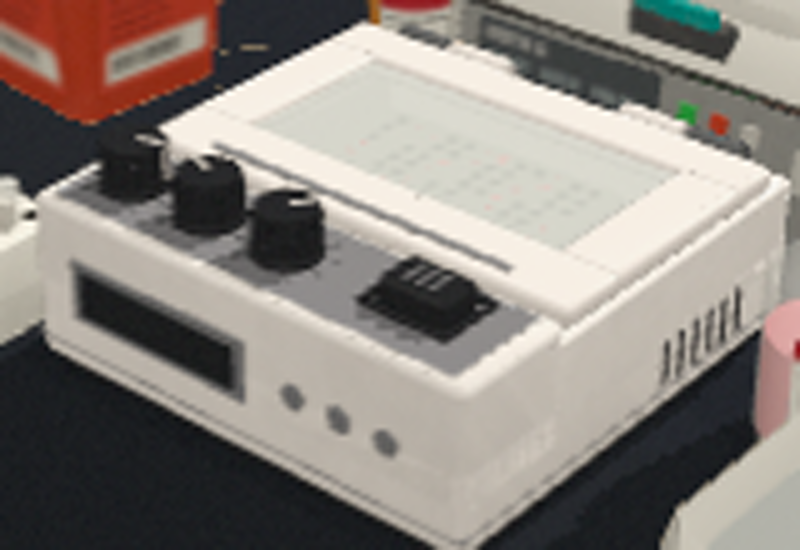

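In the crop t1 the dial tops are at (119,463), (210,460) and (300,457), and the button is at (441,440). The speed pointer points left and slightly back, so zero (pointer front-left) is about 0.95 rad CCW. In s1 the dial tops are at (134,143), (208,168) and (287,203), and the button top at (432,281).

```bash
python3 - <<'E'
from h import *
T=Cam('top');S=Cam('scene')
t=lambda x,y:(x/5+250-.4,y/5+148-.4); s=lambda x,y:(x/5+215-.4,y/5+190-.4)
pts={'d1':(t(119,463),s(134,143),.108),'d2':(t(210,460),s(208,168),.108),'d3':(t(300,457),s(287,203),.108),'btn':(t(441,440),s(432,281),.098)}
M={}
for n,(a,b,z) in pts.items():
    p,e=tri(T,a,S,b);M[n]=T.plane(*a,z);print(n,p.round(4),round(e,4),T.plane(*a,z)[:2].round(4),S.plane(*b,z)[:2].round(4))
# similarity-free fit: shaker pose from 4 model points (top view plane pts)
mod=np.array([[-78,78],[-78,38],[-78,-2],[-72,-64]])/1e3
for src in('T','S'):
    W=np.array([(T.plane(*a,z) if src=='T' else S.plane(*b,z))[:2] for a,b,z in pts.values()])
    A=mod-mod.mean(0);B=W-W.mean(0);th=np.arctan2((A[:,0]*B[:,1]-A[:,1]*B[:,0]).sum(),(A*B).sum())
    R=np.array([[np.cos(th),-np.sin(th)],[np.sin(th),np.cos(th)]]);o=W.mean(0)-R@mod.mean(0)
    print(src,'yaw',np.degrees(th).round(2),'origin',o.round(4),'res mm',((mod@R.T+o-W)*1e3).round(1).tolist())
# outline from t1: front-left, front-right, rear-left, rear-right body corners
for q,z in(((52,530),.086),((543,515),.086),((34,52),.088),((522,35),.088)): print(T.plane(*t(*q),z).round(4))
p=T.plane(*t(185,454),.108)-M['d2'];print('pointer dir deg',np.degrees(np.arctan2(p[1],p[0])))
for v in(84,88,92,96): print(v,T.depth(290,v).round(3))
E
```

```text
d1 [ 0.4907 -0.074   0.1054] 0.001 [ 0.4911 -0.0743] [ 0.4871 -0.0772]
d2 [ 0.4912 -0.1134  0.1084] 0.0004 [ 0.4913 -0.1136] [ 0.4915 -0.1128]
d3 [ 0.4918 -0.1527  0.1075] 0.0007 [ 0.4916 -0.1524] [ 0.4914 -0.1535]
btn [ 0.4981 -0.2158  0.0961] 0.0024 [ 0.4973 -0.2146] [ 0.4967 -0.2184]
T yaw 0.12 origin [ 0.5693 -0.1511] res mm [[0.1, 1.1], [-0.1, 0.3], [-0.2, -0.8], [0.2, -0.6]]
S yaw 1.15 origin [ 0.5684 -0.1515] res mm [[1.8, 2.1], [-1.8, -2.2], [-0.9, -1.5], [1.0, 1.6]]
[ 0.4623 -0.0439  0.086 ]
[ 0.4631 -0.2599  0.086 ]
[ 0.6735 -0.0412  0.088 ]
[ 0.6755 -0.2576  0.088 ]
pointer dir deg 75.00726360984113
84 [ 0.718 -0.108  0.485]
88 [ 0.717 -0.108  0.467]
92 [ 0.718 -0.109  0.444]
96 [ 0.797 -0.118  0.138]
```

>>> {"op": "drive_tool", "data": {"steps": [[40, -0.9, -1, 0, 0, 0, 0.4], [40, -0.9, -1, 0, 0, 0, 0.4], [40, -0.9, -1, 0, 0, 0, 0.4], [40, -0.9, -1, 0, 0, 0, 0.4]]}}

```text
time_s: 0.7
position: [0.2761, 0.4322, 0.2223]
tcp_rot: [[-0.572, 0.82, -0.001], [0.82, 0.572, -0.003], [-0.002, -0.003, -1.0]]
force: [-0.9, -0.0, 1.0]
opening: 0.725
grasp_force: 0.0
```

```bash
cat >go.py <<'E'
import sys
from h import *
from scipy.spatial.transform import Rotation as Ro
# go.py x y z yaw(tool y, deg from world x): row from current pose, tool pointing down
s=read_state();R=np.array(s['tcp_rot']);p=np.array(s['position'])
x,y,z,a=map(float,sys.argv[1:5]);a=np.radians(a)
ty=np.array([np.cos(a),np.sin(a),0]);tz=np.array([0,0,-1.]);Rt=np.c_[np.cross(ty,tz),ty,tz]
print('t',round(s['time_s'],2),'pos',p.round(4),'yaw',np.degrees(np.arctan2(R[1,1],R[0,1])).round(2),'q',np.round(s['joint_positions'],0),'F',np.round(s['force'],2),'M',np.round(s['moment'],3),'open',round(s['opening']*87,1),s['grasp_force'])
print('row',(R.T@(np.array([x,y,z])-p)/.12).round(3),(Ro.from_matrix(R.T@Rt).as_rotvec()/1.5).round(4))
E
python3 go.py .4913 -.113 .18 -25
```

```text
t 0.7 pos [0.2761 0.4322 0.2223] yaw 34.88 q [45. 22. 98. -0. 61. 10.] F [-0.91 -0.04  0.97] M [-0.086  0.033 -0.067] open 63.1 0.0
row [-4.752 -1.126  0.366] [-0.0012  0.0023  0.6968]
```

>>> {"op": "drive_tool", "data": {"steps": [[40, -1, -0.3, 0, 0, 0, 0.25], [40, -1, -0.3, 0, 0, 0, 0.25], [40, -1, -0.3, 0, 0, 0, 0.25]]}}

```text
time_s: 1.0
position: [0.3161, 0.315, 0.2226]
tcp_rot: [[-0.235, 0.972, -0.0], [0.972, 0.235, -0.001], [-0.001, -0.001, -1.0]]
force: [1.0, -0.1, -0.1]
opening: 0.487
grasp_force: 0.0
```

```bash
python3 go.py .4913 -.113 .18 -25
```

```text
t 1.0 pos [0.3161 0.315  0.2226] yaw 13.59 q [ 31.  17. 107.  -0.  57.  17.] F [ 1.   -0.06 -0.15] M [-0.073  0.054  0.011] open 42.4 0.0
row [-3.81   0.581  0.359] [-2.00e-04  9.00e-04  4.49e-01]
```

>>> {"op": "drive_tool", "data": {"steps": [[40, -1, 0.15, 0, 0, 0, 0.2], [40, -1, 0.15, 0, 0, 0, 0.2], [40, -1, 0.15, 0, 0, 0, 0.2]]}}

```text
time_s: 1.3
position: [0.3637, 0.203, 0.2228]
tcp_rot: [[0.062, 0.998, 0.001], [0.998, -0.062, -0.001], [-0.001, 0.001, -1.0]]
force: [0.0, 0.6, -0.3]
opening: 0.461
grasp_force: 0.0
```

```bash
python3 go.py .4913 -.113 .18 -25
```

```text
t 1.3 pos [0.3637 0.203  0.2228] yaw -3.57 q [ 14.  14. 110.  -0.  55.  17.] F [ 0.02  0.56 -0.34] M [-0.093  0.042 -0.003] open 40.1 0.0
row [-2.561  1.225  0.36 ] [9.000e-04 2.000e-04 2.493e-01]
```

>>> {"op": "drive_tool", "data": {"steps": [[40, -1, 0.45, 0, 0, 0, 0.2], [40, -1, 0.45, 0, 0, 0, 0.2], [40, -1, 0.45, 0, 0, 0, 0.2]]}}

```text
time_s: 1.6
position: [0.4109, 0.0802, 0.223]
tcp_rot: [[0.354, 0.935, 0.002], [0.935, -0.354, -0.001], [0.0, 0.002, -1.0]]
force: [0.1, 1.4, 0.4]
opening: 0.459
grasp_force: 0.0
```

```bash
python3 go.py .4913 -.113 .18 -28
```

```text
t 1.6 pos [0.4109 0.0802 0.223 ] yaw -20.71 q [ -4.  14. 110.  -0.  55.  16.] F [0.06 1.39 0.41] M [-0.048  0.046  0.078] open 40.0 0.0
row [-1.269  1.195  0.36 ] [ 0.0014 -0.0001  0.0848]
```

>>> {"op": "drive_tool", "data": {"steps": [[40, -1, 0.95, 0, 0, 0, 0.1], [40, -1, 0.95, 0, 0, 0, 0.1], [40, -1, 0.95, 0, 0, 0, 0.1], [40, -1, 0.95, 0, 0, 0, 0.1], [40, -1, 0.95, 0, 0, 0, 0.1]]}}

```text
time_s: 2.1
position: [0.4754, -0.0715, 0.2225]
tcp_rot: [[0.489, 0.872, 0.001], [0.872, -0.489, -0.0], [0.0, 0.001, -1.0]]
force: [-1.1, 0.6, 0.0]
opening: 0.459
grasp_force: 0.0
```

```bash
python3 go.py .4915 -.113 .14 -30
```

```text
t 2.1 pos [ 0.4754 -0.0715  0.2225] yaw -29.27 q [-22.  19. 102.   0.  58.   7.] F [-1.1   0.57  0.01] M [-0.093  0.118 -0.018] open 39.9 0.0
row [-0.236  0.285  0.688] [ 0.0007 -0.0001  0.0085]
```

>>> {"op": "drive_tool", "data": {"steps": [[40, -0.236, 0.285, 0.3, 0.0007, 0, 0.008], [40, -0.236, 0.285, 0.55, 0.0007, 0, 0.008], [40, -0.236, 0.285, 0.69, 0.0007, 0, 0.008], [40, -0.236, 0.285, 0.69, 0.0007, 0, 0.008]]}}

```text
time_s: 2.5
position: [0.4874, -0.1079, 0.1375]
tcp_rot: [[0.495, 0.869, -0.008], [0.869, -0.495, 0.004], [-0.0, -0.009, -1.0]]
force: [-0.6, 0.9, -0.7]
opening: 0.459
grasp_force: 0.0
```

```bash
python3 go.py .4915 -.113 .0945 -30; python3 - <<'E'
from h import *
S=Cam('scene');crop(S.im,215,160,375,280,5,'s2.png')
E
```

```text
t 2.5 pos [ 0.4874 -0.1079  0.1375] yaw -29.67 q [-25.  28. 104.   0.  48.   4.] F [-0.57  0.92 -0.71] M [-0.084  0.021  0.015] open 39.9 0.0
row [-0.02   0.054  0.358] [-0.0062  0.0001  0.0038]
```

View pics/s2.png

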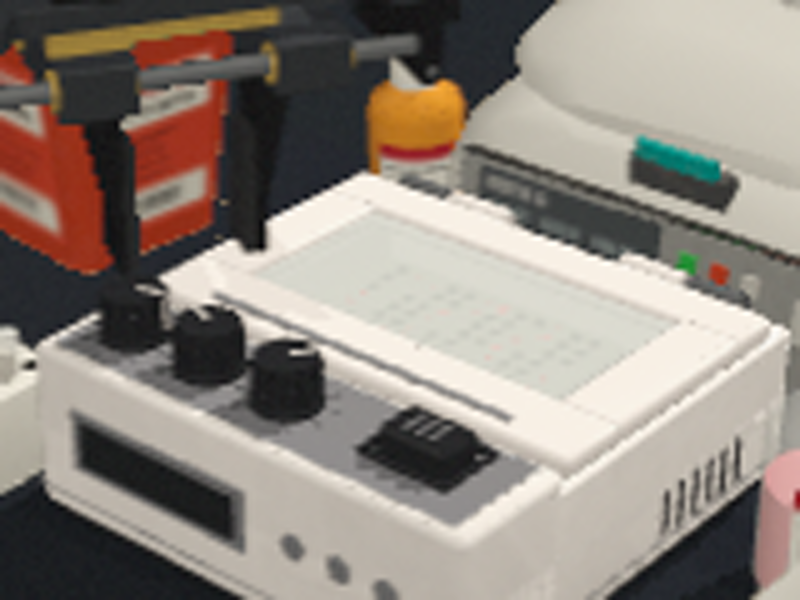

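The fingers stand above the speed dial, tips at about (122,270) and (255,248) in s2, with the dial top at (208,318). I let the arm settle to see how the commanded and measured poses compare.

>>> {"op": "drive_tool", "data": {"steps": [[40, 0, 0, 0, 0, 0, 0], [40, 0, 0, 0, 0, 0, 0]]}}

```text
time_s: 2.75
position: [0.4911, -0.1101, 0.1411]
tcp_rot: [[0.495, 0.869, 0.001], [0.869, -0.495, -0.0], [0.0, 0.001, -1.0]]
force: [-0.2, -0.1, 0.6]
opening: 0.461
grasp_force: 0.0
```

```bash
python3 go.py .4915 -.113 .0945 -30; python3 - <<'E'
from h import *
S=Cam('scene');p=np.array(read_state()['position']);print(((S.proj(p)-[215,160]+.4)*5).round(0))
E
```

```text
t 2.75 pos [ 0.4911 -0.1101  0.1411] yaw -29.66 q [-25.  28. 104.   0.  48.   4.] F [-0.18 -0.13  0.59] M [-0.148  0.117  0.013] open 40.1 0.0
row [-0.019  0.014  0.388] [ 0.0009 -0.0002  0.0039]
[[200. 239.]]
```

>>> {"op": "drive_tool", "data": {"steps": [[40, -0.019, 0.014, 0.08, 0, 0, 0.004], [40, -0.019, 0.014, 0.16, 0, 0, 0.004], [40, -0.019, 0.014, 0.16, 0, 0, 0.004], [40, -0.019, 0.014, 0.16, 0, 0, 0.004]]}}

```text
time_s: 3.2
position: [0.4903, -0.1135, 0.12]
tcp_rot: [[0.501, 0.865, -0.002], [0.865, -0.501, 0.001], [-0.0, -0.003, -1.0]]
force: [0.6, 0.4, 0.6]
opening: 0.459
grasp_force: 0.0
```

```bash
python3 go.py .4915 -.113 .0945 -30
```

```text
t 3.2 pos [ 0.4903 -0.1135  0.12  ] yaw -30.1 q [-26.  30. 105.   0.  45.   4.] F [0.64 0.36 0.63] M [-0.077  0.13   0.028] open 39.9 0.0
row [0.008 0.007 0.212] [-0.0017  0.0001 -0.0011]
```

>>> {"op": "drive_tool", "data": {"steps": [[40, 0.006, 0.006, 0.07, 0, 0, 0], [40, 0.006, 0.006, 0.14, 0, 0, 0], [40, 0.006, 0.006, 0.205, 0, 0, 0], [40, 0.006, 0.006, 0.205, 0, 0, 0], [40, 0.006, 0.006, 0.205, 0, 0, 0]]}}

```text
time_s: 3.7
position: [0.4915, -0.1132, 0.0955]
tcp_rot: [[0.501, 0.865, -0.002], [0.865, -0.501, 0.001], [-0.0, -0.002, -1.0]]
force: [0.3, -0.5, 0.2]
opening: 0.462
grasp_force: 0.0
```

```bash
python3 go.py .4915 -.113 .0945 -30
```

```text
t 3.7 pos [ 0.4915 -0.1132  0.0955] yaw -30.08 q [-26.  33. 106.   0.  42.   4.] F [ 0.28 -0.53  0.25] M [-0.056  0.116  0.028] open 40.2 0.0
row [ 0.001 -0.     0.008] [-0.0014  0.0001 -0.0009]
```

>>> {"op": "drive_tool", "data": {"steps": [[28, 0, 0, 0, 0, 0, 0], [28, 0, 0, 0, 0, 0, 0], [28, 0, 0, 0, 0, 0, 0], [22, 0, 0, 0, 0, 0, 0], [22, 0, 0, 0, 0, 0, 0], [22, 0, 0, 0, 0, 0, 0]]}}

```text
time_s: 4.3
position: [0.4918, -0.1133, 0.0962]
tcp_rot: [[0.501, 0.865, -0.001], [0.865, -0.501, 0.0], [0.0, -0.001, -1.0]]
force: [-1.0, 0.1, 2.2]
opening: 0.295
grasp_force: 30.0
```

```bash
python3 go.py .4915 -.113 .0955 -30
```

```text
t 4.3 pos [ 0.4918 -0.1133  0.0962] yaw -30.08 q [-26.  33. 106.   0.  42.   4.] F [-0.97  0.07  2.22] M [-0.03   0.104 -0.015] open 25.7 30.000582933425903
row [ 0.001 -0.004  0.006] [-0.0004 -0.     -0.0009]
```

>>> {"op": "drive_tool", "data": {"steps": [[22, 0, 0, 0, 0, 0, -0.07], [22, 0, 0, 0, 0, 0, -0.14], [22, 0, 0, 0, 0, 0, -0.21], [22, 0, 0, 0, 0, 0, -0.28], [22, 0, 0, 0, 0, 0, -0.35], [22, 0, 0, 0, 0, 0, -0.42], [22, 0, 0, 0, 0, 0, -0.49], [22, 0, 0, 0, 0, 0, -0.49]]}}

```text
time_s: 5.1
position: [0.491, -0.1132, 0.0962]
tcp_rot: [[-0.209, 0.978, -0.002], [0.978, 0.209, 0.001], [0.001, -0.002, -1.0]]
force: [-1.8, -0.1, 4.1]
opening: 0.289
grasp_force: 30.0
```

```bash
python3 go.py .4915 -.113 .0955 30
```

```text
t 5.1 pos [ 0.491  -0.1132  0.0962] yaw 12.05 q [-26.  33. 106.  -0.  42. -38.] F [-1.83 -0.11  4.09] M [-0.129  0.454  0.03 ] open 25.2 30.000785887241364
row [0.    0.005 0.005] [-0.0013 -0.001  -0.2089]
```

>>> {"op": "drive_tool", "data": {"steps": [[22, 0, 0, 0, 0, 0, -0.04], [22, 0, 0, 0, 0, 0, -0.08], [22, 0, 0, 0, 0, 0, -0.12], [22, 0, 0, 0, 0, 0, -0.15], [22, 0, 0, 0, 0, 0, -0.15]]}}

```text
time_s: 5.6
position: [0.4907, -0.1132, 0.0961]
tcp_rot: [[-0.42, 0.908, -0.003], [0.908, 0.42, 0.001], [0.002, -0.002, -1.0]]
force: [-3.3, -1.7, 6.3]
opening: 0.294
grasp_force: 30.0
```

```bash
python3 go.py .4915 -.113 .0955 30
```

```text
t 5.6 pos [ 0.4907 -0.1132  0.0961] yaw 24.84 q [-26.  33. 106.  -0.  42. -50.] F [-3.3  -1.73  6.34] M [-0.204  0.623 -0.002] open 25.6 30.001610219478607
row [-0.001  0.006  0.005] [-0.0015 -0.0013 -0.0601]
```

>>> {"op": "drive_tool", "data": {"steps": [[22, 0, 0, 0, 0, 0, -0.02], [22, 0, 0, 0, 0, 0, -0.04], [22, 0, 0, 0, 0, 0, -0.06], [22, 0, 0, 0, 0, 0, -0.06]]}}

```text
time_s: 6.0
position: [0.4907, -0.1133, 0.0961]
tcp_rot: [[-0.5, 0.866, -0.003], [0.866, 0.5, 0.001], [0.002, -0.002, -1.0]]
force: [-3.5, -1.1, 5.3]
opening: 0.292
grasp_force: 30.0
```

```bash
python3 go.py .4915 -.113 .0955 33
```

```text
t 6.0 pos [ 0.4907 -0.1133  0.0961] yaw 29.97 q [-26.  33. 106.  -0.  42. -56.] F [-3.51 -1.05  5.35] M [-0.211  0.62   0.017] open 25.4 30.001855194568634
row [-0.002  0.007  0.005] [-0.0015 -0.0014 -0.0352]
```

>>> {"op": "drive_tool", "data": {"steps": [[22, 0, 0, 0, 0, 0, -0.02], [22, 0, 0, 0, 0, 0, -0.04], [22, 0, 0, 0, 0, 0, -0.06], [22, 0, 0, 0, 0, 0, -0.06]]}}

```text
time_s: 6.4
position: [0.4906, -0.1133, 0.0961]
tcp_rot: [[-0.575, 0.818, -0.003], [0.818, 0.575, 0.001], [0.002, -0.002, -1.0]]
force: [-4.5, -0.9, 5.3]
opening: 0.294
grasp_force: 30.0
```

```bash
python3 go.py .4915 -.113 .0955 38
```

```text
t 6.4 pos [ 0.4906 -0.1133  0.0961] yaw 35.13 q [-26.  33. 106.  -0.  42. -61.] F [-4.49 -0.85  5.32] M [-0.268  0.718  0.049] open 25.5 30.001636147499084
row [-0.002  0.008  0.005] [-0.0015 -0.0016 -0.0334]
```

>>> {"op": "drive_tool", "data": {"steps": [[22, 0, 0, 0, 0, 0, -0.02], [22, 0, 0, 0, 0, 0, -0.04], [22, 0, 0, 0, 0, 0, -0.055], [22, 0, 0, 0, 0, 0, -0.055]]}}

```text
time_s: 6.8
position: [0.4905, -0.1134, 0.0961]
tcp_rot: [[-0.639, 0.769, -0.003], [0.769, 0.639, 0.001], [0.003, -0.002, -1.0]]
force: [-5.0, -2.3, 6.4]
opening: 0.296
grasp_force: 30.0
```

```bash
python3 go.py .4915 -.113 .0955 38
```

```text
t 6.8 pos [ 0.4905 -0.1134  0.0961] yaw 39.7 q [-26.  33. 106.  -0.  42. -65.] F [-4.97 -2.32  6.44] M [-0.432  0.76  -0.543] open 25.7 30.000776946544647
row [-0.003  0.008  0.005] [-0.0012 -0.0019  0.0197]
```

>>> {"op": "drive_tool", "data": {"steps": [[36, 0, 0, 0, 0, 0, 0], [36, 0, 0, 0, 0, 0, 0], [36, 0, 0, -0.1, 0, 0, 0], [36, 0, 0, -0.3, 0, 0, 0], [36, 0, 0, -0.6, 0, 0, 0], [36, 0, 0, -0.8, 0, 0, 0.1], [36, 0.2, -0.5, -0.8, 0, 0, 0.2], [36, 0.4, -0.9, -0.8, 0, 0, 0.3]]}}

```text
time_s: 7.6
position: [0.3971, -0.1426, 0.1938]
tcp_rot: [[-0.241, 0.97, 0.004], [0.97, 0.241, -0.003], [-0.004, 0.003, -1.0]]
force: [-0.2, -0.5, -1.1]
opening: 0.415
grasp_force: 0.0
```

```bash
python3 go.py .516 -.213 .16 0.3; python3 - <<'E'
from h import *
T=Cam('top');S=Cam('scene')
a=cv2.resize(T.im[218:258,250:365],None,fx=6,fy=6,interpolation=cv2.INTER_CUBIC)
b=cv2.resize(S.im[205:265,225:340],(690,360),interpolation=cv2.INTER_CUBIC)
cv2.imwrite('pics/m3.png',np.vstack([a,b]))
E
```

```text
t 7.6 pos [ 0.3971 -0.1426  0.1938] yaw 13.96 q [-35.  17. 112.  -0.  50. -49.] F [-0.18 -0.49 -1.08] M [-0.16   0.035 -0.06 ] open 36.1 0.0
row [-0.807  0.819  0.288] [0.0024 0.0026 0.159 ]
```

View pics/m3.png

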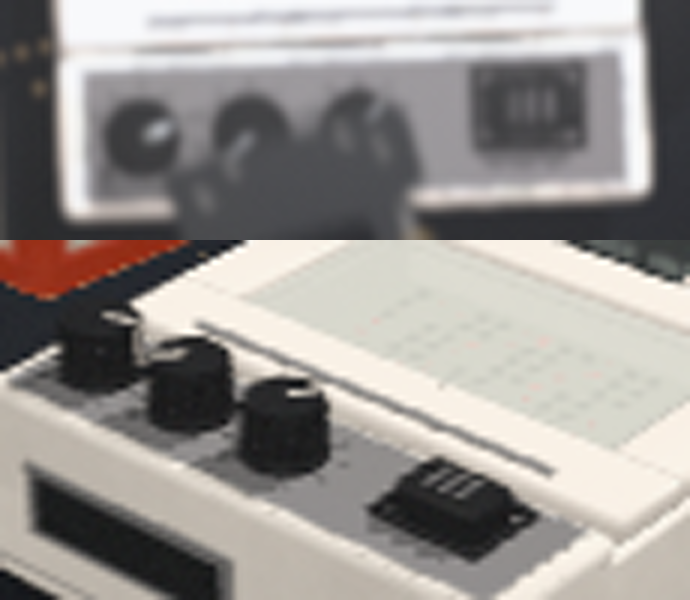

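The speed pointer now points front-left, at (240,145) in the top half of m3 and (170,353) in the scene half. The temperature and clock pointers are unchanged. Next is the button.

>>> {"op": "drive_tool", "data": {"steps": [[26, -0.3, 0.3, 0, 0, 0, 0.08], [26, -0.6, 0.6, 0, 0, 0, 0.159], [26, -0.807, 0.819, 0.1, 0.002, 0.002, 0.159], [26, -0.807, 0.819, 0.28, 0.002, 0.002, 0.159], [26, -0.807, 0.819, 0.28, 0.002, 0.002, 0.159], [26, -0.807, 0.819, 0.28, 0.002, 0.002, 0.159]]}}

```text
time_s: 8.3
position: [0.5144, -0.2105, 0.1583]
tcp_rot: [[-0.009, 1.0, -0.006], [1.0, 0.009, 0.004], [0.004, -0.006, -1.0]]
force: [-1.0, 0.3, 1.1]
opening: 0.301
grasp_force: 0.0
```

```bash
python3 go.py .5166 -.2155 .108 0.3
```

```text
t 8.3 pos [ 0.5144 -0.2105  0.1583] yaw 0.52 q [-34.  30.  95.   0.  55. -34.] F [-0.97  0.31  1.07] M [-0.085  0.002  0.064] open 26.2 0.0
row [-0.044  0.021  0.418] [-0.0037 -0.0028  0.0026]
```

>>> {"op": "drive_tool", "data": {"steps": [[26, -0.025, 0.01, 0.1, 0, 0, 0.002], [26, -0.025, 0.01, 0.25, 0, 0, 0.002], [26, -0.025, 0.01, 0.41, 0, 0, 0.002], [26, -0.025, 0.01, 0.41, 0, 0, 0.002], [26, -0.025, 0.01, 0.41, 0, 0, 0.002], [26, -0.025, 0.01, 0.41, 0, 0, 0.002]]}}

```text
time_s: 8.9
position: [0.5165, -0.2144, 0.1102]
tcp_rot: [[-0.006, 1.0, -0.002], [1.0, 0.006, 0.002], [0.002, -0.002, -1.0]]
force: [0.5, -0.4, -0.3]
opening: 0.302
grasp_force: 0.0
```

```bash
python3 go.py .5166 -.2155 .103 0.3; python3 - <<'E'
from h import *
S=Cam('scene');crop(S.im,245,190,365,280,6,'s4.png')
E
```

```text
t 8.9 pos [ 0.5165 -0.2144  0.1102] yaw 0.34 q [-34.  34.  97.   0.  49. -34.] F [ 0.49 -0.41 -0.25] M [-0.095 -0.002  0.023] open 26.3 0.0
row [-0.009  0.001  0.06 ] [-0.0016 -0.0012  0.0005]
```

View pics/s4.png

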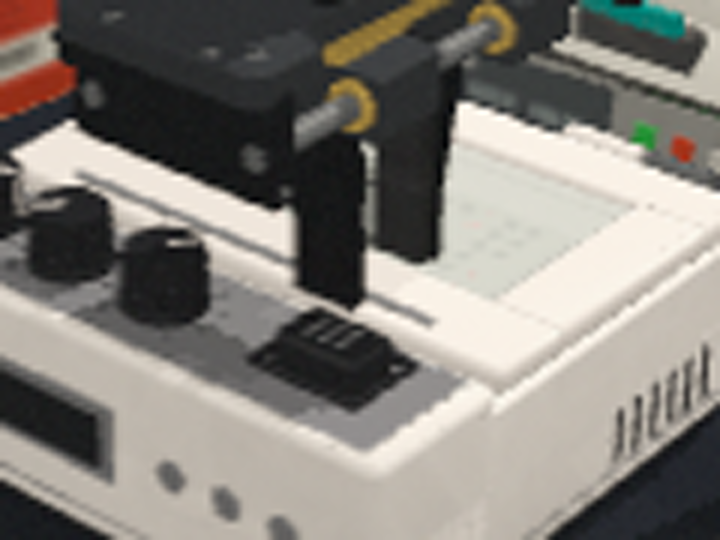

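The front finger tip, at (330,300) in s4, stands about 12 mm over the button at (335,328), and the rear finger is over the lid's front bar. I press slowly.

>>> {"op": "drive_tool", "data": {"steps": [[26, -0.005, 0, 0.04, 0, 0, 0], [26, -0.005, 0, 0.08, 0, 0, 0], [26, -0.005, 0, 0.1, 0, 0, 0], [26, -0.005, 0, 0.1, 0, 0, 0]]}}

```text
time_s: 9.35
position: [0.5159, -0.2147, 0.097]
tcp_rot: [[-0.006, 1.0, -0.004], [1.0, 0.006, 0.003], [0.003, -0.004, -1.0]]
force: [-0.1, 0.7, 2.7]
opening: 0.298
grasp_force: 1.3
```

```bash
python3 go.py .5166 -.2155 .093 0.3
```

```text
t 9.35 pos [ 0.5159 -0.2147  0.097 ] yaw 0.34 q [-34.  35.  98.   0.  47. -34.] F [-0.12  0.68  2.69] M [-0.13   0.103  0.023] open 25.9 1.3238763441040646
row [-0.007  0.006  0.033] [-0.0029 -0.002   0.0005]
```

>>> {"op": "drive_tool", "data": {"steps": [[26, 0, 0, 0.01, 0, 0, 0], [26, 0, 0, 0.02, 0, 0, 0], [26, 0, 0, 0.02, 0, 0, 0]]}}

```text
time_s: 9.65
position: [0.5159, -0.2147, 0.0948]
tcp_rot: [[-0.006, 1.0, -0.004], [1.0, 0.006, 0.003], [0.003, -0.004, -1.0]]
force: [-0.1, 0.1, 3.3]
opening: 0.296
grasp_force: 1.9
```

>>> {"op": "drive_tool", "data": {"steps": [[26, 0, 0, 0.008, 0, 0, 0], [26, 0, 0, 0.008, 0, 0, 0]]}}

```text
time_s: 9.85
position: [0.5159, -0.2147, 0.0937]
tcp_rot: [[-0.006, 1.0, -0.004], [1.0, 0.006, 0.003], [0.003, -0.004, -1.0]]
force: [0.3, -0.1, 3.6]
opening: 0.3
grasp_force: 1.8
```

```bash
python3 go.py .5166 -.2155 .093 0.3
```

```text
t 9.85 pos [ 0.5159 -0.2147  0.0937] yaw 0.35 q [-34.  36.  98.   0.  47. -34.] F [ 0.33 -0.1   3.59] M [-0.138  0.135  0.014] open 26.1 1.844075815170072
row [-0.007  0.006  0.006] [-0.0027 -0.0019  0.0005]
```

>>> {"op": "drive_tool", "data": {"steps": [[26, 0, 0, 0.008, 0, 0, 0], [26, 0, 0, 0.008, 0, 0, 0], [26, 0, 0, 0.008, 0, 0, 0]]}}

```text
time_s: 10.15
position: [0.5159, -0.2147, 0.0931]
tcp_rot: [[-0.006, 1.0, -0.004], [1.0, 0.006, 0.003], [0.003, -0.004, -1.0]]
force: [-0.7, 0.2, 6.0]
opening: 0.299
grasp_force: 3.1
```

```bash
python3 - <<'E'
from h import *
S=Cam('scene');cv2.imwrite('pics/_a.png',S.im)
for u,v in((330,268),(335,262),(320,252)):print(S.depth(u,v).round(4))
crop(S.im,245,190,365,280,6,'s5.png')
E
```

```text
[ 0.5312 -0.2591  0.0509]
[ 0.5477 -0.2581  0.0552]
[ 0.5164 -0.2462  0.0871]
```

View pics/s5.png

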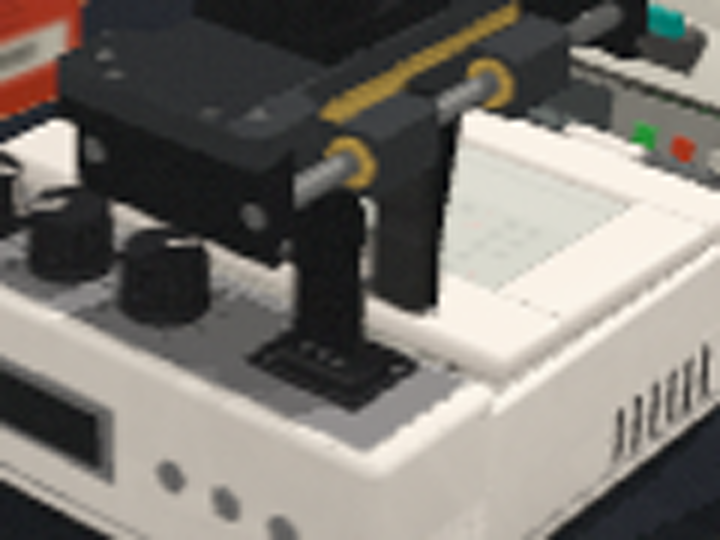

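The lid seems up by a few mm: its seam moved from (560,330) to (560,318), and the force jumped by 2.4 N. I check that numerically and compute the arc.

```bash
python3 - <<'E'
from h import *
S=Cam('scene');T=Cam('top')
for q in((480,325),(500,330),(520,330)):print(S.depth(q[0]/6+244.6,q[1]/6+189.6).round(4))
for x in(262,270,335,350):print(T.depth(x,214).round(4))
C=lambda t:np.array([.669-.14*np.cos(t)+.005*np.sin(t),.083+.14*np.sin(t)+.005*np.cos(t)])
t=np.r_[.04:1.17:.06,1.15,1.2,1.25]
for a in t: print(round(a,2),((C(a)-C(.04))/.12).round(3))
E
```

```text
[ 0.536  -0.2414  0.0933]
[ 0.5376 -0.2477  0.0933]
[ 0.543  -0.2512  0.0922]
[ 0.5492 -0.0505  0.0879]
[ 0.5484 -0.0682  0.0936]
[ 0.5287 -0.1686  0.4695]
[ 0.5295 -0.1954  0.4343]
0.04 [0. 0.]
0.1 [0.007 0.07 ]
0.16 [0.019 0.139]
0.22 [0.035 0.207]
0.28 [0.054 0.274]
0.34 [0.078 0.34 ]
0.4 [0.106 0.404]
0.46 [0.137 0.467]
0.52 [0.172 0.528]
0.58 [0.211 0.586]
0.64 [0.253 0.642]
0.7 [0.299 0.695]
0.76 [0.347 0.746]
0.82 [0.399 0.793]
0.88 [0.453 0.837]
0.94 [0.51  0.878]
1.0 [0.569 0.916]
1.06 [0.63 0.95]
1.12 [0.693 0.98 ]
1.15 [0.726 0.994]
1.2 [0.78  1.014]
1.25 [0.836 1.032]
```

The lid is up about 5 mm against the finger, so I follow it up.

>>> {"op": "drive_tool", "data": {"steps": [[26, 0, 0.003, -0.035, 0, 0, 0], [26, 0, 0.007, -0.07, 0, 0, 0], [26, 0, 0.019, -0.139, 0, 0, 0], [26, 0, 0.035, -0.207, 0, 0, 0], [26, 0, 0.054, -0.274, 0, 0, 0], [26, 0, 0.078, -0.34, 0, 0, 0], [26, 0, 0.106, -0.404, 0, 0, 0]]}}

```text
time_s: 11.0
position: [0.5291, -0.2146, 0.142]
tcp_rot: [[-0.006, 1.0, -0.004], [1.0, 0.006, 0.003], [0.003, -0.004, -1.0]]
force: [0.2, 0.1, 0.2]
opening: 0.295
grasp_force: 0.3
```

```bash
python3 go.py .5159 -.2147 .0931 0.3; python3 - <<'E'
from h import *
S=Cam('scene');crop(S.im,225,150,385,270,5,'s6.png')
E
```

```text
t 11.0 pos [ 0.5291 -0.2146  0.142 ] yaw 0.34 q [-33.  32.  94.   0.  54. -34.] F [0.19 0.09 0.18] M [-0.028  0.054  0.005] open 25.7 0.2766910626087338
row [-0.002 -0.108  0.408] [-0.0026 -0.002   0.0005]
```

View pics/s6.png

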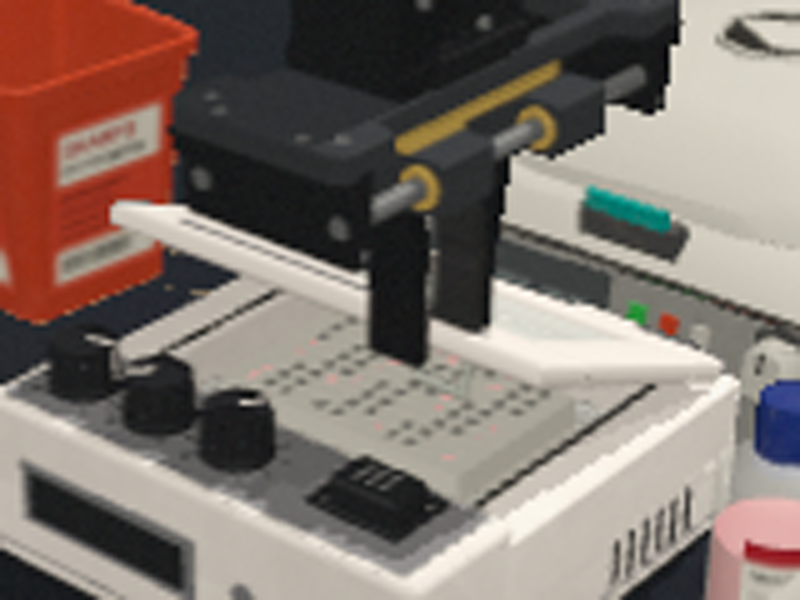

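The lid in s6 is half up with its front edge running (115,210)-(545,375). It rests on the rear finger at (470,325), and the plate lies undisturbed.

>>> {"op": "drive_tool", "data": {"steps": [[26, 0, 0.031, -0.063, 0, 0, 0], [26, 0, 0.066, -0.124, 0, 0, 0], [26, 0, 0.105, -0.182, 0, 0, 0], [26, 0, 0.147, -0.238, 0, 0, 0], [26, 0, 0.193, -0.291, 0, 0, 0], [26, 0, 0.241, -0.342, 0, 0, 0], [26, 0, 0.293, -0.389, 0, 0, 0], [26, 0, 0.347, -0.433, 0, 0, 0]]}}

```text
time_s: 11.85
position: [0.5712, -0.2146, 0.1934]
tcp_rot: [[-0.006, 1.0, -0.004], [1.0, 0.006, 0.003], [0.003, -0.004, -1.0]]
force: [0.6, -0.4, 0.5]
opening: 0.299
grasp_force: 0.2
```

```bash
python3 go.py .5159 -.2147 .0931 0.3; python3 - <<'E'
from h import *
S=Cam('scene');crop(S.im,225,120,385,240,5,'s7.png')
E
```

```text
t 11.85 pos [ 0.5712 -0.2146  0.1934] yaw 0.34 q [-31.  31.  86.   0.  63. -31.] F [ 0.6  -0.38  0.48] M [ 0.018 -0.02   0.006] open 26.0 0.23800560040399432
row [-0.001 -0.457  0.838] [-0.0027 -0.002   0.0005]
```

View pics/s7.png

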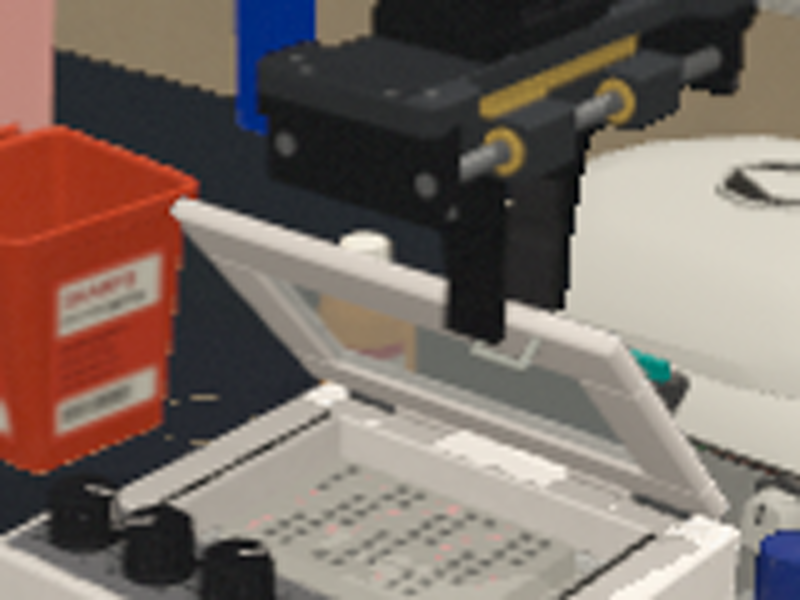

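The lid in s7 is still on the finger at about 50°, with its front edge running (180,205)-(620,345). I finish slower.

>>> {"op": "drive_tool", "data": {"steps": [[26, 0, 0.057, -0.041, 0, 0, 0], [26, 0, 0.116, -0.079, 0, 0, 0], [26, 0, 0.166, -0.107, 0, 0, 0], [26, 0, 0.208, -0.129, 0, 0, 0], [26, 0, 0.24, -0.143, 0, 0, 0], [26, 0, 0.262, -0.152, 0, 0, 0], [26, 0, 0.283, -0.161, 0, 0, 0], [26, 0, 0.305, -0.169, 0, 0, 0]]}}

```text
time_s: 12.7
position: [0.607, -0.2144, 0.2129]
tcp_rot: [[-0.006, 1.0, -0.005], [1.0, 0.006, 0.003], [0.003, -0.005, -1.0]]
force: [-0.1, -0.1, -0.4]
opening: 0.301
grasp_force: 0.0
```

```bash
python3 go.py .6073 -.2146 .2124 0.3; python3 - <<'E'
from h import *
S=Cam('scene');crop(S.im,225,120,385,240,5,'s8.png')
E
```

```text
t 12.7 pos [ 0.607  -0.2144  0.2129] yaw 0.34 q [-29.  32.  80.   0.  68. -30.] F [-0.06 -0.12 -0.44] M [-0.042  0.044  0.007] open 26.2 0.0
row [-0.002  0.002  0.004] [-0.0035 -0.0022  0.0004]
```

View pics/s8.png

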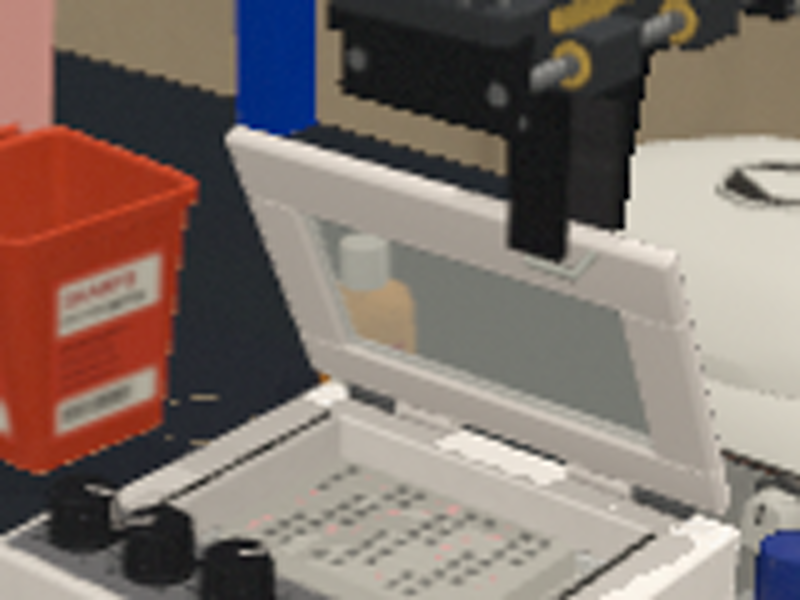

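In s8 the lid is nearly upright, front edge (235,135)-(675,260), with no force on the fingers. I measure its angle before leaving it.

```bash
python3 - <<'E'
from h import *
S=Cam('scene');P=[]
for q in [(265,175),(300,185),(400,215),(280,240),(320,340),(650,300),(665,400),(690,450),(450,395),(370,365)]:
    p=S.depth(q[0]/5+224.6,q[1]/5+119.6);P.append(p);print(q,p.round(4))
P=np.array(P);c=P.mean(0);n=np.linalg.svd(P-c)[2][2];print(n.round(3),'lid angle',np.arccos(abs(n[2])).round(3), ((P-c)@n*1e3).round(1))
E
```

```text
(265, 175) [ 0.6087 -0.0637  0.2   ]
(300, 185) [ 0.609  -0.0822  0.2002]
(400, 215) [ 0.6117 -0.1315  0.1991]
(280, 240) [ 0.6257 -0.0563  0.1643]
(320, 340) [ 0.6485 -0.0587  0.1109]
(650, 300) [ 0.6147 -0.2457  0.1946]
(665, 400) [ 0.6385 -0.2403  0.1436]
(690, 450) [ 0.6472 -0.2477  0.1213]
(450, 395) [ 0.6534 -0.1265  0.104 ]
(370, 365) [ 0.6518 -0.0842  0.1055]
[-0.913 -0.017 -0.407] lid angle 1.152 [ 0.5  0.4 -0.7 -0.6  0.3  0.4 -0.7  0.6 -0.1 -0. ]
```

The lid stands at 1.15 rad, on its stop. I lift clear and hold off.

>>> {"op": "drive_tool", "data": {"steps": [[26, 0, 0.02, -0.06, 0, 0, 0], [26, 0, 0.03, -0.15, 0, 0, 0], [26, 0, 0.03, -0.3, 0, 0, 0], [26, 0, 0.02, -0.4, 0, 0, 0], [26, 0, -0.1, -0.45, 0, 0, 0], [26, 0, -0.4, -0.45, 0, 0, 0], [26, 0, -0.8, -0.45, 0, 0, 0], [26, 0, -1, -0.45, 0, 0, 0]]}}

```text
time_s: 13.6
position: [0.4827, -0.2138, 0.2673]
tcp_rot: [[-0.006, 1.0, -0.008], [1.0, 0.006, 0.005], [0.005, -0.008, -1.0]]
force: [-0.6, -0.7, 0.3]
opening: 0.298
grasp_force: 0.0
```

>>> {"op": "drive_tool", "data": {"steps": [[26, 0, -0.4, 0, 0, 0, 0], [26, 0, -0.7, 0, 0, 0, 0], [26, 0, -0.7, 0, 0, 0, 0], [26, 0, -0.7, 0, 0, 0, 0], [26, 0, -0.7, 0, 0, 0, 0]]}}

```text
time_s: 14.1
position: [0.4042, -0.2162, 0.2684]
tcp_rot: [[-0.006, 1.0, -0.003], [1.0, 0.006, 0.002], [0.002, -0.003, -1.0]]
force: [0.6, -0.7, -0.1]
opening: 0.299
grasp_force: 0.0
```

```bash
python3 - <<'E'
from h import *
S=Cam('scene');s=read_state();print(s['time_s'],s['position'],s['force'])
P=np.array([S.depth(q[0]/5+224.6,q[1]/5+119.6) for q in [(265,175),(300,185),(400,215),(280,240),(320,340),(650,300),(665,400),(690,450),(450,395),(370,365)]])
n=np.linalg.svd(P-P.mean(0))[2][2];print('lid angle',np.arccos(abs(n[2])).round(3))
a=S.im[100:310,170:430];cv2.imwrite('pics/f.png',cv2.resize(a,None,fx=2.85,fy=2.85,interpolation=cv2.INTER_CUBIC))
E
```

```text
14.15 [ 0.40438998 -0.21618838  0.26822635] [ 0.27881173  0.85305311 -0.27893934]
lid angle 1.145
```

View pics/f.png

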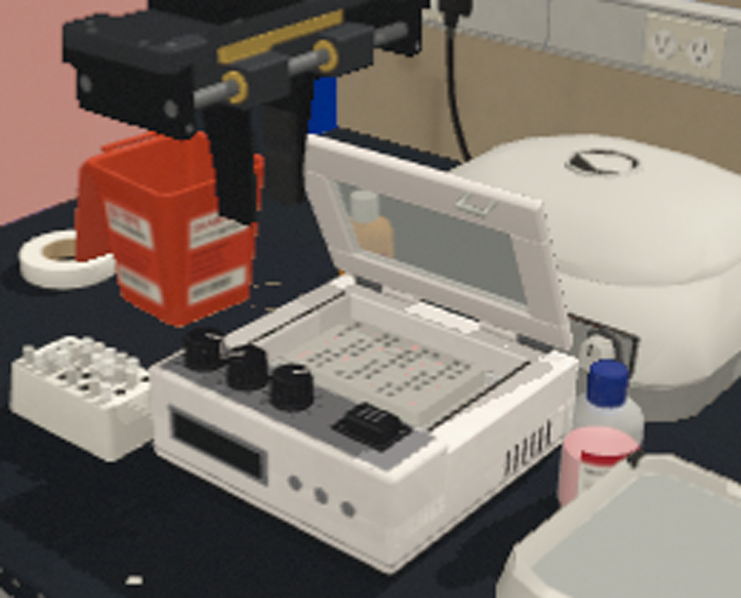

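The lid stands open, with its front edge at (310,140)-(545,205), the plate is in its nest at (390,365), and the rack and bottle are unmoved. The gripper touches nothing, so I hand in.

```bash
python3 -c "
from rig import order
print(order.hand_in())"
```

```text
the job is handed in; nothing more can be done
None
```

I turned the speed dial back to its zero stop, pressed the lid release, steadied the lid up to its stop at 1.15 rad and handed the job in at about 14 s; the plate, rack, bottle and other two dials looked undisturbed in the pictures.

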